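# Open the square leather-cream jar in the shoe-care brace

## Robot

A 7-joint arm with a two-finger parallel gripper is mounted at the origin on the work surface. World frame = base frame: x ahead of the robot, y to its left, z up, the work surface at z = 0. Lengths are in m, angles in rad, forces in N, time in s.
With the tool pointing down it reaches from about 0.35 to 0.9 m from the base axis. Payload 19.9 kg.
Tool frame: the origin (TCP) lies at the very end of the fingers, on their centre line; the grasp point (between the pads) lies 19 mm behind it; z points along the fingers, y is the line along which they close (so a half turn about z gives the same grasp; the last joint's range is limited). The gripper opens to 94 mm and grips with 3 to 60 N. Pads are 16 mm wide; open, the fingers measure 119 mm over their backs; the gripper's body (75 mm by 177 mm) begins 78 mm behind the grasp point.
Start: joints at [-1.389, 0.417, -0.01, 1.614, 0.005, 1.111, -0.053], TCP at [0.139, 0.609, 0.205] pointing down, gripper open.
Joint ranges: [-2.81, 2.81], [-0.39, 2.02], [-1.27, 1.25], [0.06, 2.57], [-1.19, 4.33], [0.19, 2], [-2.82, 2.82]. Speed limits (rad/s): [1.89, 1.89, 2.39, 2.39, 3.01, 3.01, 3.01].

## Interface

Orientations are given as a rotation vector (axis times angle).
In Python, from cell import env gives the robot as it stands. The module is installed in compiled form; this text tells all that it offers.
- The arm moves only by the tool arm_command, never from a script. Its argument "commands" is a list of rows, each an object of numbers: "tx", "ty", "tz": the shift along the tool's x, y, z as a fraction of full scale; "ax", "ay", "az": the turn, a rotation vector about the tool's x, y, z as a fraction of full scale; "hand": the closure, from -1 (fully open) to 1 (shut). In form: [{"tx": .., "ty": .., "tz": .., "ax": .., "ay": .., "az": .., "hand": ..}, ...]. A call has 1 to 8 rows; each row shifts and turns the commanded pose from where the row before left it, along the tool's axes as they then stand; what a row does not reach is not made up. Full scale, the value 1, is 0.025 m for a shift and 5 degrees for a turn. A row lasts 1/10 s, in which the tool goes at most 50 mm and 8.59 degrees, less where a joint would pass 70% of its speed; a pose out of reach is approached as far as the arm can. A call with a number of a shift or a turn outside -1 to 1 is refused whole. A call with a gripper value outside its range is refused whole. The fingers move at their own pace and stop on an object; "grip_force" is the grip in N (left out, the last holds). Time passes only in rows, so rows that do not move let the fingers close. It gives the time, the measured TCP pose, the force, the opening and the grip force at its end, in the units of the state.
- env.state(): the state, without advancing time (a new reading comes with each control period).
- env.snapshot(name): name is "side" or "top"; returns (picture, depth): 400x640x3 uint8, red, green, blue; 400x640 float32, m along the optical axis (not along the pixel's ray), 0 where there is no reading.
- env.calibration(name): a dict with "intrinsics" (3x3 intrinsics, pixels), "R" (3x3) and "t" (3): a world point X has camera coordinates R X + t. Camera axes: x right, y down, z forward; pixel columns grow to the right and rows downward; lengths in m; the calibration is good to about 2 mm. A picture is of the moment at which its call begins. calibration takes no time and is no camera call.
- env.sign_off(): hands the job in; it is judged then, once.
Trained networks look in the newest picture that a camera, given by its name, has taken for a name from the list of things; names that differ only in an ending like _2 or _b are one class to them, and where a whole thing is asked for, a point or a joint stands for the part that bears it (a point fixed in the world has none). Each returns a list of dicts, best first, with "p" (0 to 1); they miss things now and then, are a little off and sometimes report something else, mostly with a low value. They report only what shows in the picture. A call takes as long as a camera call. They do not tell look-alikes from the thing itself.
- env.recognise(label, camera): "point" ([column, row] in pixels, amid what is visible of it).
The state is a dict: "clock": time; "joints": joint angles; "qd": joint speeds; "tau": joint torques, N m; "position": TCP position; "tool_rot": TCP orientation; "contact_force": force on the tool from outside, world axes, zero at the start; "torque": the same for the moment, N m; "finger_gap": finger opening in m; "grasp_force": force on a finger pad.
Only numpy, scipy, OpenCV 4.12 (cv2) and the standard library are available. Lean on these libraries where they do the work, as an engineer would, in place of code of your own. Each camera call takes 0.05 s, during which the arm holds its last target. There are 200 camera calls.

## Task

Set the square glass jar, cap still on, upright and fully down in the square socket of the raised wooden jar brace, so that the brace keeps the jar from turning. Then unscrew its tight cap anticlockwise until the threads come free, leaving the jar seated in the socket, lift the cap straight up off the neck and finish while still holding it level just above the jar's mouth, its lower edge about 2 cm above the rim. Leave the other things on the table where they are.

Things in the scene. Friction and masses are not known exactly. Their poses are not given: they have to be found in the camera images.
- jar: clear-glass jar of brown leather cream, loose, 0.3 to 0.52 kg: square body 62 x 62 mm and 65 mm high with a flat shoulder, then a round neck to the rim at 90 mm. Origin: centre of its underside, z up, x and y square to its sides. With the cap on it is 96 mm high. It fits the socket in any of its four quarter turns
- cap: aluminium screw cap of the square jar, loose, tight on it at the start: twelve-sided, 64 mm across flats (66 mm over corners), 24 mm high, 0.06 kg. Origin: centre of the skirt's lower edge, z up; screwed on, it lies 72 mm above the jar's underside (7 mm above the shoulder), x along the jar's x and normal to one of its flats (one every 30 degrees). The jar can be carried by it
- cap_top (a point): centre of the cap's top, 24 mm above its origin. Thread: 40 degrees anticlockwise (seen from above) relative to the jar frees the cap, past about 85 it jams on the next stop, so turn 55 to 70; it cannot turn clockwise. It resists with some 0.2 to 0.6 N m, so an unbraced jar turns along. A sprung seal under its roof (15 to 20 N, 2.5 mm stroke) pushes it up once free
- stand: fixed wooden jar brace: 130 mm square foot board 14 mm thick, a narrow post and on it a 92 mm square head whose top is 64 mm above the table, with a square socket in its top, 66 mm wide (2 mm play all round, 3 mm chamfer at the mouth), 16 mm deep. Origin: centre of its underside; x and y square to the socket's walls, z up
- socket (a point): centre of the socket's floor, 48 mm above the table, where the jar's underside comes to rest; axes as the brace's
- roundjar: round glass jar with a round metal lid, 66 mm across, 86 mm high, loose; not the one to open. Origin: centre of its underside
- tin: flat round steel shoe-polish tin, 78 mm across, 25 mm high, loose. Origin: centre of its underside
- brush: shoe brush, 150 x 48 mm, 42 mm high, loose. Origin: centre of its underside, x along its length
- shoehorn: flat steel shoehorn, 160 x 36 x 6 mm, loose. Origin: centre of its underside, x along its length
- shoetree: wooden shoe tree, 235 mm long, 60 mm wide, 40 mm high, loose. Origin: on its underside, 90 mm from its toe end (+x) and 145 mm from its heel end (-x)
Not all that is in view belongs to the job. What is shaped like the cap but green is not meant.

How it is judged:
On the way, in this order (a step that is already met when the one before it is completed fails the run):
1. the jar stands upright and fully down in the socket with its cap still screwed on (horizontal distance between jar and socket below 0.006 m and z of jar in the frame of socket between -0.004 and 0.004 m and angle between jar's own z axis and vertical below 0.06 rad and z of cap in the frame of jar below 0.0745 m and angle between the x axis of cap and the x axis of jar, either way round below 0.35 rad), for 0.2 s.
2. the cap is turned free of its threads while the jar stays in the socket (horizontal distance between jar and socket below 0.006 m and z of jar in the frame of socket between -0.004 and 0.004 m and angle between jar's own z axis and vertical below 0.06 rad and angle between the x axis of cap and the x axis of jar, either way round above 0.62 rad and z of cap in the frame of jar below 0.082 m), for 0.05 s.
At the end, for the whole second after the job is handed in: jar upright (0.06 rad), fully down in the socket (6 mm sideways, 4 mm high), the robot not on it; cap gripped (over 2 N), at rest, level within 0.15 rad, not touching the jar, over the mouth within 15 mm, its lower edge 4 to 40 mm above the rim (horizontal distance between jar and socket below 0.006 m and z of jar in the frame of socket between -0.004 and 0.004 m and angle between jar's own z axis and vertical below 0.06 rad and z of cap in the frame of jar between 0.094 and 0.13 m and horizontal distance between cap and jar below 0.015 m and angle between cap's own z axis and vertical below 0.15 rad and contact force between the fingers and cap above 2 N and contact force between cap and jar below 0.1 N and contact force between the arm and jar below 0.5 N and linear speed of each of cap, jar below 0.02 m/s); the arm keeps its last pose, push and grip.
It fails at once if the roundjar is moved more than 25 mm (distance of roundjar from where it was at the start of the episode above 0.025 m).
It fails at once if the tin is moved more than 25 mm (distance of tin from where it was at the start of the episode above 0.025 m).
It fails at once if the brush is moved more than 25 mm (distance of brush from where it was at the start of the episode above 0.025 m).
It fails at once if the shoehorn is moved more than 25 mm (distance of shoehorn from where it was at the start of the episode above 0.025 m).
It fails at once if the shoetree is moved more than 25 mm (distance of shoetree from where it was at the start of the episode above 0.025 m).
It also fails if it takes over 48 s, if anything falls off the work surface, if the arm or the gripper's body presses on something with over 40 N, if the wrist force passes 120 N, or if a joint passes its speed limit or range.

## Working session

There is one attempt and no reset: what is moved stays moved. The work goes in short steps, Python scripts to look and compute and a tool call to move; the robot and the scene stay as the last step left them, time stands still between calls to the robot, and variables do not carry over. Pictures are saved under pics/ and viewed, at most 10 in all, crops included, and the job is handed in when it is done.

Besides the shell and the picture viewer there is one more tool, called after "Call:" as a command line: name --argument value ..., lists and objects as JSON in quotes. arm_command: Moves the arm, as the interface text tells. Its arguments: {"type":"object","properties":{"commands":{"type":"array"},"grip_force":{"type":"number"}},"required":["commands"]}

```bash
mkdir -p pics; cat > h.py <<'E'
from cell import env
import numpy as np, cv2
from scipy.spatial.transform import Rotation as Ro
def cloud(n):
    im,d=env.snapshot(n); c=env.calibration(n); K=np.array(c["intrinsics"]);R=np.array(c["R"]);t=np.array(c["t"])
    v,u=np.mgrid[0:d.shape[0],0:d.shape[1]]
    P=np.stack([(u-K[0,2])*d/K[0,0],(v-K[1,2])*d/K[1,1],d],-1)
    W=(P-t)@R; W[d==0]=np.nan
    return im,d,W
def st():
    s=env.state(); print({k:np.round(s[k],4).tolist() for k in s if k not in("qd","tau")})
E
python3 - <<'E'
from h import *
st()
for n in("top","side"):
    im,d,W=cloud(n); np.savez(f"{n}.npz",im=im,W=W); cv2.imwrite(f"pics/{n}1.png",im[...,::-1])
    for l in("jar","cap","stand","roundjar","tin","brush","shoehorn","shoetree"):
        for r in env.recognise(l,n):
            p=np.array(r["point"]).round().astype(int); print(n,l,round(r["p"],2),p,W[p[1],p[0]].round(3))
E
```

```text
{'clock': 0.0, 'joints': [-1.3885, 0.418, -0.0103, 1.6142, 0.0047, 1.1107, -0.053], 'position': [0.1386, 0.6091, 0.2048], 'tool_rot': [-0.3509, -3.1219, 0.0019], 'contact_force': [-0.8041, 0.5742, -0.2131], 'torque': [-0.0073, 0.0266, -0.0311], 'grasp_force': 0.0, 'finger_gap': 0.0937}
top jar 0.53 [412 216] [ 0.48  -0.289  0.051]
top cap 0.88 [377 228] [ 0.453 -0.208  0.024]
top cap 0.64 [428 209] [ 0.492 -0.318  0.095]
top cap 0.64 [435 256] [ 0.386 -0.347  0.024]
top cap 0.57 [472 219] [ 0.476 -0.44   0.02 ]
top cap 0.55 [434 167] [ 0.604 -0.35   0.024]
top stand 0.96 [220 197] [0.523 0.173 0.045]
top roundjar 0.83 [338 188] [ 0.541 -0.112  0.084]
top tin 0.97 [297 256] [ 0.383 -0.014  0.023]
top brush 0.82 [283 137] [0.675 0.024 0.04 ]
top brush 0.27 [295 258] [ 0.379 -0.01   0.022]
top shoehorn 0.62 [372 138] [ 0.683 -0.2    0.001]
top shoetree 0.91 [173 127] [0.701 0.301 0.033]
side jar 0.61 [342 177] [ 0.494 -0.283  0.046]
side cap 0.76 [344 162] [ 0.491 -0.289  0.094]
side cap 0.54 [373 175] [ 0.393 -0.345  0.023]
side cap 0.49 [307 174] [ 0.606 -0.334  0.023]
side roundjar 0.59 [322 205] [ 0.547 -0.087  0.069]
side tin 0.64 [384 241] [ 0.388 -0.004  0.026]
side tin 0.48 [323 296] [0.531 0.222 0.063]
side brush 0.91 [260 244] [0.687 0.05  0.043]
side shoehorn 0.85 [278 200] [ 0.681 -0.197  0.007]
side shoetree 0.92 [226 346] [0.698 0.325 0.035]
side shoetree 0.21 [347 160] [ 0.482 -0.298  0.097]
```

View pics/top1.png

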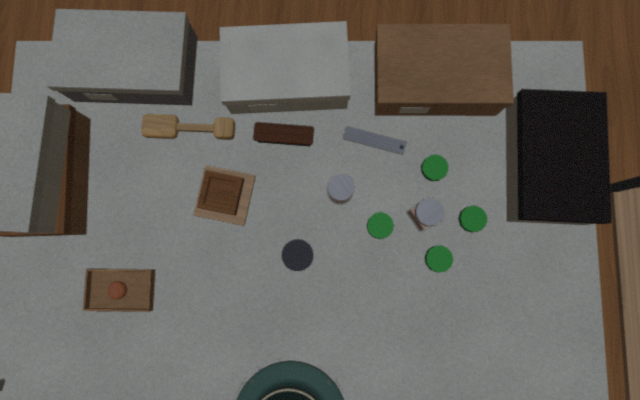

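```bash
python3 - <<'E'
import numpy as np,cv2
t=np.load("top.npz");s=np.load("side.npz")
a=cv2.resize(t["im"][140:280,340:490],(600,560),interpolation=cv2.INTER_CUBIC)
cv2.imwrite("pics/c1.png",a[...,::-1])
def reg(W,x0,x1,y0,y1,z0,z1): 
    m=(W[...,0]>x0)&(W[...,0]<x1)&(W[...,1]>y0)&(W[...,1]<y1)&(W[...,2]>z0)&(W[...,2]<z1); return m
for n,f in(("top",t),("side",s)):
    W=f["W"]
    for nm,b in(("cap",(.4,.6,-.4,-.2,.088,.12)),("shoulder",(.4,.6,-.4,-.2,.055,.075)),("head",(.4,.65,.08,.3,.055,.075)),("floor",(.47,.58,.12,.23,.04,.053)),("foot",(.4,.65,.08,.3,.008,.02))):
        m=reg(W,*b);p=W[m]; 
        if len(p)<5: print(n,nm,len(p));continue
        r=cv2.minAreaRect((p[:,:2]*1000).astype(np.float32)); print(n,nm,len(p),np.round(r[0],1),np.round(r[1],1),round(r[2],1),np.median(p[:,2]).round(4), p[:,:2].min(0).round(3),p[:,:2].max(0).round(3))
E
```

```text
top cap 631 [ 487.  -320.5] [63.7 62.6] 88.7 0.0946 [ 0.456 -0.353] [ 0.518 -0.289]
top shoulder 108 [ 487.2 -320.8] [61.6 63.2] 33.8 0.0621 [ 0.448 -0.36 ] [ 0.527 -0.281]
top head 768 [534.3 172.6] [93.4 92.3] 78.9 0.0618 [0.481 0.119] [0.587 0.226]
top floor 759 [531.5 168.8] [84.2 88.6] 78.8 0.0462 [0.482 0.12 ] [0.573 0.219]
top foot 1067 [534.3 172.7] [130.9 130.3] 78.9 0.0121 [0.461 0.097] [0.609 0.247]
side cap 195 [ 491.5 -319.5] [60.9 64.3] 21.5 0.0955 [ 0.46  -0.353] [ 0.522 -0.285]
side shoulder 146 [ 492.8 -300.6] [44.5 80.2] 82.8 0.0632 [ 0.451 -0.328] [ 0.53  -0.278]
side head 926 [536.7 173.9] [95.2 92.2] 78.9 0.0628 [0.483 0.12 ] [0.591 0.228]
side floor 843 [531.6 178.9] [87.  80.4] 78.8 0.0475 [0.484 0.134] [0.579 0.228]
side foot 1452 [536.8 174.5] [131.6 130. ] 79.2 0.0133 [0.462 0.1  ] [0.611 0.25 ]
```

View pics/c1.png

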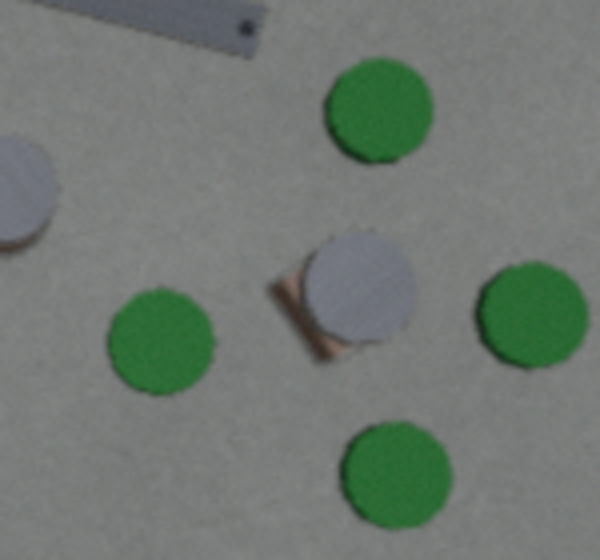

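View pics/side1.png

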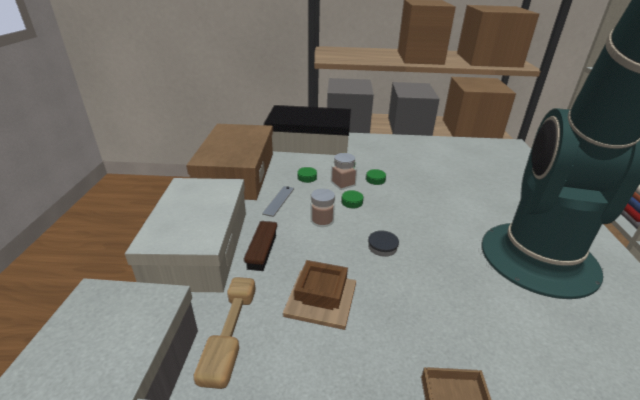

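The four green discs at (378,225), (435,167), (473,219) and (439,259) are decoy caps. The round jar is at (341,187). The silver cap at (428,212) sits on a square brown body that sticks out from under it, and its top is at z≈0.095, so that is the jar to open. The crop confirms it. The brace is at (224,195).

```bash
cat >> h.py <<'E'
def sim(p,R,rows):
    for r in rows:
        p=p+R.apply(np.array([r.get(k,0) for k in("tx","ty","tz")])*.025)
        R=R*Ro.from_rotvec(np.array([r.get(k,0) for k in("ax","ay","az")])*np.radians(5))
    return p,R
def yaw(R): y=R.apply([0,1,0]); return np.degrees(np.arctan2(y[1],y[0]))
def solve(p,R,target,yawt,n):
    # n identical rows (tx,ty,tz,az) to a target, tool kept vertical
    from scipy.optimize import fsolve
    def f(v):
        q,S=sim(p,R,[dict(tx=v[0],ty=v[1],tz=v[2],az=v[3])]*n)
        return [*(q-target)*40,((yaw(S)-yawt+180)%360-180)/5]
    d=R.inv().apply(np.array(target)-p)/.025/n; dy=((yawt-yaw(R)+180)%360-180)
    return fsolve(f,[*d,-dy/5/n]).round(3)
E
python3 - <<'E'
from h import *
s=env.state();p=np.array(s["position"]);R=Ro.from_rotvec(s["tool_rot"]); print(yaw(R))
v=solve(p,R,[.488,-.3203,.13],-26.2,48); print(v)
for k in range(0,49,8):
    q,S=sim(p,R,[dict(tx=v[0],ty=v[1],tz=v[2],az=v[3])]*k); print(q.round(3),yaw(S).round(1))
E
```

```text
77.17621652774939
[-0.946 -0.099  0.063  0.431]
[0.139 0.609 0.205] 77.2
[0.309 0.525 0.193] 59.9
[0.446 0.395 0.18 ] 42.7
[0.538 0.229 0.168] 25.5
[0.577 0.044 0.155] 8.2
[ 0.56  -0.145  0.143] -9.0
[ 0.487 -0.32   0.13 ] -26.3
```

Call:
arm_command --commands '[{"tx": -0.946, "ty": -0.099, "tz": 0.063, "az": 0.431, "hand": -1}, {"tx": -0.946, "ty": -0.099, "tz": 0.063, "az": 0.431, "hand": -1}, {"tx": -0.946, "ty": -0.099, "tz": 0.063, "az": 0.431, "hand": -1}, {"tx": -0.946, "ty": -0.099, "tz": 0.063, "az": 0.431, "hand": -1}, {"tx": -0.946, "ty": -0.099, "tz": 0.063, "az": 0.431, "hand": -1}, {"tx": -0.946, "ty": -0.099, "tz": 0.063, "az": 0.431, "hand": -1}, {"tx": -0.946, "ty": -0.099, "tz": 0.063, "az": 0.431, "hand": -1}, {"tx": -0.946, "ty": -0.099, "tz": 0.063, "az": 0.431, "hand": -1}]'

```text
invalid input at $.commands[0]: expected keys tx, ty, tz, ax, ay, az, hand
```

Call:
arm_command --commands '[{"tx": -0.946, "ty": -0.099, "tz": 0.063, "ax": 0, "ay": 0, "az": 0.431, "hand": -1}, {"tx": -0.946, "ty": -0.099, "tz": 0.063, "ax": 0, "ay": 0, "az": 0.431, "hand": -1}, {"tx": -0.946, "ty": -0.099, "tz": 0.063, "ax": 0, "ay": 0, "az": 0.431, "hand": -1}, {"tx": -0.946, "ty": -0.099, "tz": 0.063, "ax": 0, "ay": 0, "az": 0.431, "hand": -1}, {"tx": -0.946, "ty": -0.099, "tz": 0.063, "ax": 0, "ay": 0, "az": 0.431, "hand": -1}, {"tx": -0.946, "ty": -0.099, "tz": 0.063, "ax": 0, "ay": 0, "az": 0.431, "hand": -1}, {"tx": -0.946, "ty": -0.099, "tz": 0.063, "ax": 0, "ay": 0, "az": 0.431, "hand": -1}, {"tx": -0.946, "ty": -0.099, "tz": 0.063, "ax": 0, "ay": 0, "az": 0.431, "hand": -1}]'

```text
clock: 1.7
position: [0.3102, 0.5241, 0.1927]
tool_rot: [0.82, 3.033, -0.0]
contact_force: [-0.2, 0.0, -0.3]
finger_gap: 0.0938
grasp_force: 0.0
```

Call:
arm_command --commands '[{"tx": -0.946, "ty": -0.099, "tz": 0.063, "ax": 0, "ay": 0, "az": 0.431, "hand": -1}, {"tx": -0.946, "ty": -0.099, "tz": 0.063, "ax": 0, "ay": 0, "az": 0.431, "hand": -1}, {"tx": -0.946, "ty": -0.099, "tz": 0.063, "ax": 0, "ay": 0, "az": 0.431, "hand": -1}, {"tx": -0.946, "ty": -0.099, "tz": 0.063, "ax": 0, "ay": 0, "az": 0.431, "hand": -1}, {"tx": -0.946, "ty": -0.099, "tz": 0.063, "ax": 0, "ay": 0, "az": 0.431, "hand": -1}, {"tx": -0.946, "ty": -0.099, "tz": 0.063, "ax": 0, "ay": 0, "az": 0.431, "hand": -1}, {"tx": -0.946, "ty": -0.099, "tz": 0.063, "ax": 0, "ay": 0, "az": 0.431, "hand": -1}, {"tx": -0.946, "ty": -0.099, "tz": 0.063, "ax": 0, "ay": 0, "az": 0.431, "hand": -1}]'

```text
clock: 2.5
position: [0.447, 0.3931, 0.1801]
tool_rot: [1.265, 2.876, -0.0]
contact_force: [-0.0, -0.1, -0.2]
finger_gap: 0.0942
grasp_force: 0.0
```

Call:
arm_command --commands '[{"tx": -0.946, "ty": -0.099, "tz": 0.063, "ax": 0, "ay": 0, "az": 0.431, "hand": -1}, {"tx": -0.946, "ty": -0.099, "tz": 0.063, "ax": 0, "ay": 0, "az": 0.431, "hand": -1}, {"tx": -0.946, "ty": -0.099, "tz": 0.063, "ax": 0, "ay": 0, "az": 0.431, "hand": -1}, {"tx": -0.946, "ty": -0.099, "tz": 0.063, "ax": 0, "ay": 0, "az": 0.431, "hand": -1}, {"tx": -0.946, "ty": -0.099, "tz": 0.063, "ax": 0, "ay": 0, "az": 0.431, "hand": -1}, {"tx": -0.946, "ty": -0.099, "tz": 0.063, "ax": 0, "ay": 0, "az": 0.431, "hand": -1}, {"tx": -0.946, "ty": -0.099, "tz": 0.063, "ax": 0, "ay": 0, "az": 0.431, "hand": -1}, {"tx": -0.946, "ty": -0.099, "tz": 0.063, "ax": 0, "ay": 0, "az": 0.431, "hand": -1}]'

```text
clock: 3.3
position: [0.539, 0.2274, 0.1676]
tool_rot: [1.681, 2.654, 0.0]
contact_force: [0.4, 0.1, -0.4]
finger_gap: 0.0935
grasp_force: 0.0
```

Call:
arm_command --commands '[{"tx": -0.946, "ty": -0.099, "tz": 0.063, "ax": 0, "ay": 0, "az": 0.431, "hand": -1}, {"tx": -0.946, "ty": -0.099, "tz": 0.063, "ax": 0, "ay": 0, "az": 0.431, "hand": -1}, {"tx": -0.946, "ty": -0.099, "tz": 0.063, "ax": 0, "ay": 0, "az": 0.431, "hand": -1}, {"tx": -0.946, "ty": -0.099, "tz": 0.063, "ax": 0, "ay": 0, "az": 0.431, "hand": -1}, {"tx": -0.946, "ty": -0.099, "tz": 0.063, "ax": 0, "ay": 0, "az": 0.431, "hand": -1}, {"tx": -0.946, "ty": -0.099, "tz": 0.063, "ax": 0, "ay": 0, "az": 0.431, "hand": -1}, {"tx": -0.946, "ty": -0.099, "tz": 0.063, "ax": 0, "ay": 0, "az": 0.431, "hand": -1}, {"tx": -0.946, "ty": -0.099, "tz": 0.063, "ax": 0, "ay": 0, "az": 0.431, "hand": -1}]'

```text
clock: 4.1
position: [0.5776, 0.0418, 0.155]
tool_rot: [2.06, 2.372, -0.0]
contact_force: [-0.7, 0.3, -0.3]
finger_gap: 0.0939
grasp_force: 0.0
```

Call:
arm_command --commands '[{"tx": -0.946, "ty": -0.099, "tz": 0.063, "ax": 0, "ay": 0, "az": 0.431, "hand": -1}, {"tx": -0.946, "ty": -0.099, "tz": 0.063, "ax": 0, "ay": 0, "az": 0.431, "hand": -1}, {"tx": -0.946, "ty": -0.099, "tz": 0.063, "ax": 0, "ay": 0, "az": 0.431, "hand": -1}, {"tx": -0.946, "ty": -0.099, "tz": 0.063, "ax": 0, "ay": 0, "az": 0.431, "hand": -1}, {"tx": -0.946, "ty": -0.099, "tz": 0.063, "ax": 0, "ay": 0, "az": 0.431, "hand": -1}, {"tx": -0.946, "ty": -0.099, "tz": 0.063, "ax": 0, "ay": 0, "az": 0.431, "hand": -1}, {"tx": -0.946, "ty": -0.099, "tz": 0.063, "ax": 0, "ay": 0, "az": 0.431, "hand": -1}, {"tx": -0.946, "ty": -0.099, "tz": 0.063, "ax": 0, "ay": 0, "az": 0.431, "hand": -1}]'

```text
clock: 4.9
position: [0.5595, -0.1468, 0.1424]
tool_rot: [2.392, 2.036, 0.0]
contact_force: [0.6, 1.0, 0.3]
finger_gap: 0.094
grasp_force: 0.0
```

Call:
arm_command --commands '[{"tx": -0.946, "ty": -0.099, "tz": 0.063, "ax": 0, "ay": 0, "az": 0.431, "hand": -1}, {"tx": -0.946, "ty": -0.099, "tz": 0.063, "ax": 0, "ay": 0, "az": 0.431, "hand": -1}, {"tx": -0.946, "ty": -0.099, "tz": 0.063, "ax": 0, "ay": 0, "az": 0.431, "hand": -1}, {"tx": -0.946, "ty": -0.099, "tz": 0.063, "ax": 0, "ay": 0, "az": 0.431, "hand": -1}, {"tx": -0.946, "ty": -0.099, "tz": 0.063, "ax": 0, "ay": 0, "az": 0.431, "hand": -1}, {"tx": -0.946, "ty": -0.099, "tz": 0.063, "ax": 0, "ay": 0, "az": 0.431, "hand": -1}, {"tx": -0.946, "ty": -0.099, "tz": 0.063, "ax": 0, "ay": 0, "az": 0.431, "hand": -1}, {"tx": -0.946, "ty": -0.099, "tz": 0.063, "ax": 0, "ay": 0, "az": 0.431, "hand": -1}]'

```text
clock: 5.7
position: [0.4863, -0.3217, 0.1298]
tool_rot: [2.67, 1.655, -0.0]
contact_force: [0.8, 0.8, -0.9]
finger_gap: 0.0938
grasp_force: 0.0
```

```bash
python3 - <<'E'
from h import *
st()
s=env.state();p=np.array(s["position"]);R=Ro.from_rotvec(s["tool_rot"]); print(yaw(R))
print(R.as_matrix().round(3))
print(solve(p,R,[.4885,-.3203,.069],-26.2,6))
im,d,W=cloud("side"); cv2.imwrite("pics/s2.png",cv2.resize(im[110:230,270:430],(800,600),interpolation=cv2.INTER_CUBIC)[...,::-1])
E
```

```text
{'clock': 5.7, 'joints': [0.0298, 0.501, 0.6593, 1.8085, -0.368, 0.9573, 0.3838], 'position': [0.4863, -0.3217, 0.1298], 'tool_rot': [2.6704, 1.6545, -0.0], 'contact_force': [0.7713, 0.8374, -0.898], 'torque': [-0.0768, 0.1402, 0.044], 'grasp_force': 0.0, 'finger_gap': 0.0938}
-26.436556019065453
[[ 0.445  0.895  0.   ]
 [ 0.895 -0.445 -0.   ]
 [-0.     0.    -1.   ]]
[ 0.015  0.009  0.405 -0.008]
```

View pics/s2.png

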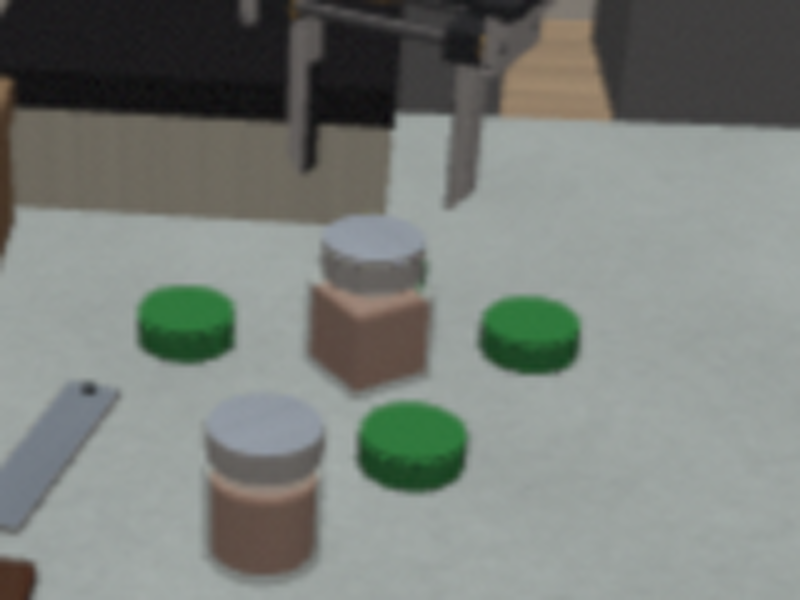

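The gripper stands right above the capped square jar (crop about 375,240), with the fingers to either side of it and clear of the green caps. Descending to grip the cap.

Call:
arm_command --commands '[{"tx": 0.015, "ty": 0.01, "tz": 0.4, "ax": 0, "ay": 0, "az": -0.008, "hand": -1}, {"tx": 0.015, "ty": 0.01, "tz": 0.4, "ax": 0, "ay": 0, "az": -0.008, "hand": -1}, {"tx": 0.015, "ty": 0.01, "tz": 0.4, "ax": 0, "ay": 0, "az": -0.008, "hand": -1}, {"tx": 0.015, "ty": 0.01, "tz": 0.4, "ax": 0, "ay": 0, "az": -0.008, "hand": -1}, {"tx": 0.015, "ty": 0.01, "tz": 0.4, "ax": 0, "ay": 0, "az": -0.008, "hand": -1}, {"tx": 0.015, "ty": 0.01, "tz": 0.4, "ax": 0, "ay": 0, "az": -0.008, "hand": -1}, {"tx": 0, "ty": 0, "tz": 0, "ax": 0, "ay": 0, "az": 0, "hand": -1}]'

```text
clock: 6.45
position: [0.4892, -0.3182, 0.0684]
tool_rot: [-2.663, -1.664, 0.002]
contact_force: [-0.2, 0.4, 0.3]
finger_gap: 0.0937
grasp_force: 0.0
```

Call:
arm_command --commands '[{"tx": 0, "ty": 0, "tz": 0, "ax": 0, "ay": 0, "az": 0, "hand": 1}, {"tx": 0, "ty": 0, "tz": 0, "ax": 0, "ay": 0, "az": 0, "hand": 1}, {"tx": 0, "ty": 0, "tz": 0, "ax": 0, "ay": 0, "az": 0, "hand": 1}, {"tx": 0, "ty": 0, "tz": 0, "ax": 0, "ay": 0, "az": 0, "hand": 1}, {"tx": 0, "ty": 0, "tz": 0, "ax": 0, "ay": 0, "az": 0, "hand": 1}, {"tx": 0, "ty": 0, "tz": 0, "ax": 0, "ay": 0, "az": 0, "hand": 1}]' --grip_force 40

```text
clock: 7.05
position: [0.4896, -0.3187, 0.0701]
tool_rot: [2.665, 1.664, 0.0]
contact_force: [-2.1, 1.3, 4.4]
finger_gap: 0.0636
grasp_force: 40.0
```

Call:
arm_command --commands '[{"tx": 0, "ty": 0, "tz": -0.3, "ax": 0, "ay": 0, "az": 0, "hand": 1}, {"tx": 0, "ty": 0, "tz": -0.7, "ax": 0, "ay": 0, "az": 0, "hand": 1}, {"tx": 0, "ty": 0, "tz": -0.8, "ax": 0, "ay": 0, "az": 0, "hand": 1}, {"tx": 0, "ty": 0, "tz": -0.8, "ax": 0, "ay": 0, "az": 0, "hand": 1}, {"tx": 0, "ty": 0, "tz": -0.8, "ax": 0, "ay": 0, "az": 0, "hand": 1}, {"tx": 0, "ty": 0, "tz": -0.8, "ax": 0, "ay": 0, "az": 0, "hand": 1}, {"tx": 0, "ty": 0, "tz": -0.5, "ax": 0, "ay": 0, "az": 0, "hand": 1}, {"tx": 0, "ty": 0, "tz": -0.3, "ax": 0, "ay": 0, "az": 0, "hand": 1}]'

```text
clock: 7.85
position: [0.4898, -0.3187, 0.1959]
tool_rot: [2.664, 1.664, 0.001]
contact_force: [0.4, -0.2, -5.0]
finger_gap: 0.0637
grasp_force: 40.0
```

```bash
python3 - <<'E'
from h import *
st()
s=env.state();p=np.array(s["position"]);R=Ro.from_rotvec(s["tool_rot"]); print(yaw(R))
v=solve(p,R,[.5355,.1733,.195],18.9,28); print(v)
for k in range(0,29,7): print(sim(p,R,[dict(tx=v[0],ty=v[1],tz=v[2],az=v[3])]*k)[0].round(3))
E
```

```text
{'clock': 7.85, 'joints': [-0.0125, 0.4245, 0.6996, 1.7475, -0.3057, 1.0803, 0.335], 'position': [0.4898, -0.3187, 0.1959], 'tool_rot': [2.6639, 1.6641, 0.0008], 'contact_force': [0.3803, -0.2482, -4.9731], 'torque': [-0.0265, 0.0632, 0.0289], 'grasp_force': 39.9983, 'finger_gap': 0.0637}
-26.01624289558794
[ 0.724  0.012  0.001 -0.321]
[ 0.49  -0.319  0.196]
[ 0.538 -0.201  0.196]
[ 0.561 -0.077  0.196]
[0.561 0.049 0.195]
[0.535 0.173 0.195]
```

Call:
arm_command --commands '[{"tx": 0.724, "ty": 0.012, "tz": 0, "ax": 0, "ay": 0, "az": -0.321, "hand": 1}, {"tx": 0.724, "ty": 0.012, "tz": 0, "ax": 0, "ay": 0, "az": -0.321, "hand": 1}, {"tx": 0.724, "ty": 0.012, "tz": 0, "ax": 0, "ay": 0, "az": -0.321, "hand": 1}, {"tx": 0.724, "ty": 0.012, "tz": 0, "ax": 0, "ay": 0, "az": -0.321, "hand": 1}, {"tx": 0.724, "ty": 0.012, "tz": 0, "ax": 0, "ay": 0, "az": -0.321, "hand": 1}, {"tx": 0.724, "ty": 0.012, "tz": 0, "ax": 0, "ay": 0, "az": -0.321, "hand": 1}, {"tx": 0.724, "ty": 0.012, "tz": 0, "ax": 0, "ay": 0, "az": -0.321, "hand": 1}]'

```text
clock: 8.55
position: [0.5378, -0.1999, 0.1948]
tool_rot: [2.486, 1.92, -0.0]
contact_force: [0.0, 0.5, -4.2]
finger_gap: 0.0638
grasp_force: 40.0
```

Call:
arm_command --commands '[{"tx": 0.724, "ty": 0.012, "tz": 0, "ax": 0, "ay": 0, "az": -0.321, "hand": 1}, {"tx": 0.724, "ty": 0.012, "tz": 0, "ax": 0, "ay": 0, "az": -0.321, "hand": 1}, {"tx": 0.724, "ty": 0.012, "tz": 0, "ax": 0, "ay": 0, "az": -0.321, "hand": 1}, {"tx": 0.724, "ty": 0.012, "tz": 0, "ax": 0, "ay": 0, "az": -0.321, "hand": 1}, {"tx": 0.724, "ty": 0.012, "tz": 0, "ax": 0, "ay": 0, "az": -0.321, "hand": 1}, {"tx": 0.724, "ty": 0.012, "tz": 0, "ax": 0, "ay": 0, "az": -0.321, "hand": 1}, {"tx": 0.724, "ty": 0.012, "tz": 0, "ax": 0, "ay": 0, "az": -0.321, "hand": 1}]'

```text
clock: 9.25
position: [0.5615, -0.0758, 0.1949]
tool_rot: [2.287, 2.154, -0.0]
contact_force: [-0.8, -0.3, -3.8]
finger_gap: 0.0637
grasp_force: 40.0
```

Call:
arm_command --commands '[{"tx": 0.724, "ty": 0.012, "tz": 0, "ax": 0, "ay": 0, "az": -0.321, "hand": 1}, {"tx": 0.724, "ty": 0.012, "tz": 0, "ax": 0, "ay": 0, "az": -0.321, "hand": 1}, {"tx": 0.724, "ty": 0.012, "tz": 0, "ax": 0, "ay": 0, "az": -0.321, "hand": 1}, {"tx": 0.724, "ty": 0.012, "tz": 0, "ax": 0, "ay": 0, "az": -0.321, "hand": 1}, {"tx": 0.724, "ty": 0.012, "tz": 0, "ax": 0, "ay": 0, "az": -0.321, "hand": 1}, {"tx": 0.724, "ty": 0.012, "tz": 0, "ax": 0, "ay": 0, "az": -0.321, "hand": 1}, {"tx": 0.724, "ty": 0.012, "tz": 0, "ax": 0, "ay": 0, "az": -0.321, "hand": 1}]'

```text
clock: 9.95
position: [0.5605, 0.0508, 0.1949]
tool_rot: [2.065, 2.368, -0.0]
contact_force: [0.6, -0.1, -4.5]
finger_gap: 0.0636
grasp_force: 40.0
```

Call:
arm_command --commands '[{"tx": 0.724, "ty": 0.012, "tz": 0, "ax": 0, "ay": 0, "az": -0.321, "hand": 1}, {"tx": 0.724, "ty": 0.012, "tz": 0, "ax": 0, "ay": 0, "az": -0.321, "hand": 1}, {"tx": 0.724, "ty": 0.012, "tz": 0, "ax": 0, "ay": 0, "az": -0.321, "hand": 1}, {"tx": 0.724, "ty": 0.012, "tz": 0, "ax": 0, "ay": 0, "az": -0.321, "hand": 1}, {"tx": 0.724, "ty": 0.012, "tz": 0, "ax": 0, "ay": 0, "az": -0.321, "hand": 1}, {"tx": 0.724, "ty": 0.012, "tz": 0, "ax": 0, "ay": 0, "az": -0.321, "hand": 1}, {"tx": 0.724, "ty": 0.012, "tz": 0, "ax": 0, "ay": 0, "az": -0.321, "hand": 1}, {"tx": 0, "ty": 0, "tz": 0, "ax": 0, "ay": 0, "az": 0, "hand": 1}]'

```text
clock: 10.75
position: [0.5343, 0.1765, 0.1947]
tool_rot: [-1.819, -2.561, -0.0]
contact_force: [0.2, 0.4, -4.1]
finger_gap: 0.0635
grasp_force: 40.0
```

```bash
python3 - <<'E'
from h import *
st()
s=env.state();p=np.array(s["position"]);R=Ro.from_rotvec(s["tool_rot"]); print(yaw(R))
im,d,W=cloud("side"); np.savez("side3.npz",im=im,W=W); cv2.imwrite("pics/s3.png",cv2.resize(im[200:340,240:410],(728,600),interpolation=cv2.INTER_CUBIC)[...,::-1])
m=(W[...,0]>.47)&(W[...,0]<.61)&(W[...,1]>.1)&(W[...,1]<.25)&(W[...,2]>.10)&(W[...,2]<.195)
q=W[m]
for z in np.arange(.10,.195,.01):
    k=q[(q[:,2]>=z)&(q[:,2]<z+.01)]
    if len(k)>5: print(z.round(3),len(k),k[:,:2].min(0).round(3),k[:,:2].max(0).round(3))
b=q[(q[:,2]>.13)&(q[:,2]<.183)]
if len(b)>20: r=cv2.minAreaRect((b[:,:2]*1000).astype(np.float32)); print(r)
E
```

```text
{'clock': 10.75, 'joints': [-0.6839, 0.3325, 0.3837, 1.794, -0.1429, 1.0424, 0.0886], 'position': [0.5343, 0.1765, 0.1947], 'tool_rot': [-1.8188, -2.5606, -0.0005], 'contact_force': [0.2112, 0.3719, -4.1039], 'torque': [-0.0849, 0.0583, 0.0118], 'grasp_force': 39.9979, 'finger_gap': 0.0635}
19.22580774328614
0.12 31 [0.507 0.179] [0.57  0.209]
0.13 149 [0.503 0.162] [0.572 0.21 ]
0.14 148 [0.502 0.154] [0.572 0.21 ]
0.15 152 [0.502 0.157] [0.572 0.211]
0.16 162 [0.503 0.158] [0.571 0.211]
0.17 144 [0.503 0.162] [0.571 0.211]
0.18 291 [0.504 0.163] [0.571 0.211]
0.19 11 [0.502 0.172] [0.566 0.203]
((526.3964233398438, 193.15188598632812), (82.91972351074219, 42.6175537109375), 30.978097915649414)
```

View pics/s3.png

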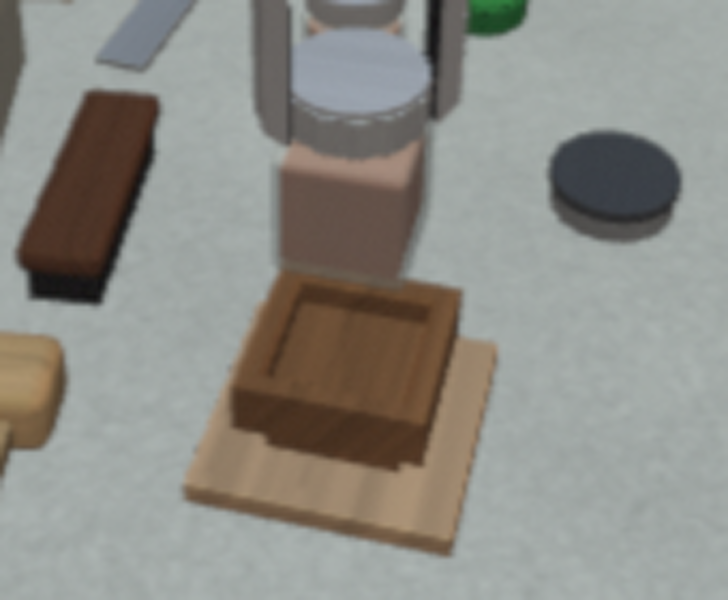

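```bash
python3 - <<'E'
from h import *
W=np.load("side3.npz")["W"]
m=(W[...,0]>.47)&(W[...,0]<.61)&(W[...,1]>.1)&(W[...,1]<.25)&(W[...,2]>.132)&(W[...,2]<.178)
q=W[m][:,:2]-np.array([.5367,.1739])
R=Ro.from_euler('z',11.1,degrees=True).as_matrix()[:2,:2]
h=q@R.T
for i in(0,1): print(np.percentile(h[:,i],[0,1,2,50,98,99,100]).round(4))
# +y face
f=h[(h[:,1]>np.percentile(h[:,1],98)-.008)&(abs(h[:,0])<.026)]
c=np.polyfit(f[:,0],f[:,1],1); print("y face",len(f),c,np.degrees(np.arctan(c[0])))
g=h[(abs(h[:,1])<.026)]
for s in(-1,1):
    k=g[s*g[:,0]>.022]
    if len(k)>10: c=np.polyfit(k[:,1],k[:,0],1); print("x face",s,len(k),c,-np.degrees(np.arctan(c[0])),np.std(k[:,0]-np.polyval(c,k[:,1])))
E
```

```text
[-0.0309 -0.0307 -0.0306 -0.0054  0.0294  0.0298  0.0301]
[-0.0267 -0.0216 -0.0171  0.0305  0.0326  0.0328  0.0331]
y face 514 [0.00823524 0.03079432] 0.47183356505300306
x face -1 91 [-0.00247133 -0.03043638] 0.14159628780939654 0.0001717785257813231
```

Call:
arm_command --commands '[{"tx": 0, "ty": 0, "tz": 0.5, "ax": 0, "ay": 0, "az": 0, "hand": 1}, {"tx": 0, "ty": 0, "tz": 0.6, "ax": 0, "ay": 0, "az": 0, "hand": 1}, {"tx": 0, "ty": 0, "tz": 0.5, "ax": 0, "ay": 0, "az": 0, "hand": 1}, {"tx": 0, "ty": 0, "tz": 0.4, "ax": 0, "ay": 0, "az": 0, "hand": 1}, {"tx": 0, "ty": 0, "tz": 0.2, "ax": 0, "ay": 0, "az": 0, "hand": 1}, {"tx": 0, "ty": 0, "tz": 0.2, "ax": 0, "ay": 0, "az": 0, "hand": 1}, {"tx": 0, "ty": 0, "tz": 0.2, "ax": 0, "ay": 0, "az": 0, "hand": 1}, {"tx": 0, "ty": 0, "tz": 0, "ax": 0, "ay": 0, "az": 0, "hand": 1}]'

```text
clock: 11.6
position: [0.5366, 0.1751, 0.1315]
tool_rot: [1.824, 2.557, 0.006]
contact_force: [-1.9, 6.1, 16.6]
finger_gap: 0.0633
grasp_force: 40.0
```

Call:
arm_command --commands '[{"tx": 0, "ty": 0, "tz": -0.08, "ax": 0, "ay": 0, "az": 0, "hand": 1}, {"tx": 0.045, "ty": 0.02, "tz": 0, "ax": 0, "ay": 0, "az": 0, "hand": 1}, {"tx": 0, "ty": 0, "tz": 0.1, "ax": 0, "ay": 0, "az": 0, "hand": 1}, {"tx": 0, "ty": 0, "tz": 0, "ax": 0, "ay": 0, "az": 0, "hand": 1}, {"tx": 0, "ty": 0, "tz": 0, "ax": 0, "ay": 0, "az": 0, "hand": 1}]'

```text
clock: 12.1
position: [0.5365, 0.1759, 0.1308]
tool_rot: [1.825, 2.556, 0.005]
contact_force: [-2.5, 5.1, 17.6]
finger_gap: 0.0637
grasp_force: 40.0
```

```bash
python3 - <<'E'
from h import *
st(); env.snapshot("side"); st(); env.snapshot("side"); st()
E
```

```text
{'clock': 12.1, 'joints': [-0.6623, 0.4108, 0.3658, 1.8495, -0.1835, 0.9107, 0.1194], 'position': [0.5365, 0.1759, 0.1308], 'tool_rot': [1.8246, 2.5564, 0.0053], 'contact_force': [-2.4995, 5.1088, 17.6121], 'torque': [0.8611, 1.0612, 0.0194], 'grasp_force': 40.0115, 'finger_gap': 0.0637}
{'clock': 12.15, 'joints': [-0.6623, 0.4108, 0.3658, 1.8495, -0.1835, 0.9107, 0.1194], 'position': [0.5365, 0.1759, 0.1308], 'tool_rot': [1.8246, 2.5564, 0.0053], 'contact_force': [-3.2289, 5.2813, 17.9375], 'torque': [0.9504, 1.0873, -0.0006], 'grasp_force': 40.0116, 'finger_gap': 0.0638}
{'clock': 12.2, 'joints': [-0.6622, 0.4107, 0.3658, 1.8495, -0.1835, 0.9107, 0.1194], 'position': [0.5365, 0.1759, 0.1309], 'tool_rot': [1.8246, 2.5564, 0.0054], 'contact_force': [-3.1417, 4.2662, 17.5277], 'torque': [0.8832, 1.01, 0.0297], 'grasp_force': 40.0116, 'finger_gap': 0.0638}
```

Call:
arm_command --commands '[{"tx": 0, "ty": 0, "tz": -0.15, "ax": 0, "ay": 0, "az": 0, "hand": 1}, {"tx": 0.064, "ty": -0.062, "tz": 0, "ax": 0, "ay": 0, "az": 0, "hand": 1}, {"tx": 0, "ty": 0, "tz": 0, "ax": 0, "ay": 0, "az": 0, "hand": 1}, {"tx": 0, "ty": 0, "tz": 0, "ax": 0, "ay": 0, "az": 0, "hand": 1}]'

```text
clock: 12.6
position: [0.5332, 0.1753, 0.1328]
tool_rot: [-1.826, -2.556, 0.001]
contact_force: [-1.4, -0.2, -5.0]
finger_gap: 0.0635
grasp_force: 40.0
```

```bash
python3 - <<'E'
from h import *
st()
im,d,W=cloud("side"); np.savez("side4.npz",im=im,W=W)
cv2.imwrite("pics/s4.png",cv2.resize(im[210:330,250:400],(750,600),interpolation=cv2.INTER_CUBIC)[...,::-1])
R=Ro.from_euler('z',11.1,degrees=True).as_matrix()[:2,:2]
for z0,z1 in((.07,.118),(.07,.09),(.1,.12)):
    m=(W[...,0]>.47)&(W[...,0]<.61)&(W[...,1]>.1)&(W[...,1]<.25)&(W[...,2]>z0)&(W[...,2]<z1)
    h=(W[m][:,:2]-np.array([.5367,.1739]))@R.T
    f=h[(h[:,1]>.026)&(abs(h[:,0])<.026)]; c=np.polyfit(f[:,0],f[:,1],1); print("y",len(f),c)
    k=h[(h[:,0]<-.022)&(abs(h[:,1])<.026)]
    if len(k)>8: print("x",len(k),np.polyfit(k[:,1],k[:,0],1))
E
```

```text
{'clock': 12.6, 'joints': [-0.6665, 0.4049, 0.3677, 1.8531, -0.1791, 0.9164, 0.1138], 'position': [0.5332, 0.1753, 0.1328], 'tool_rot': [-1.8261, -2.5562, 0.0009], 'contact_force': [-1.3853, -0.1895, -5.0196], 'torque': [-0.0761, 0.0418, -0.036], 'grasp_force': 39.9959, 'finger_gap': 0.0635}
y 449 [-0.00122279  0.02867541]
x 87 [ 0.00857169 -0.0315115 ]
y 178 [-0.00326512  0.02837673]
x 37 [ 0.00844099 -0.03152333]
y 195 [-0.00309795  0.02908588]
x 38 [ 0.00787291 -0.03146213]
```

View pics/s4.png

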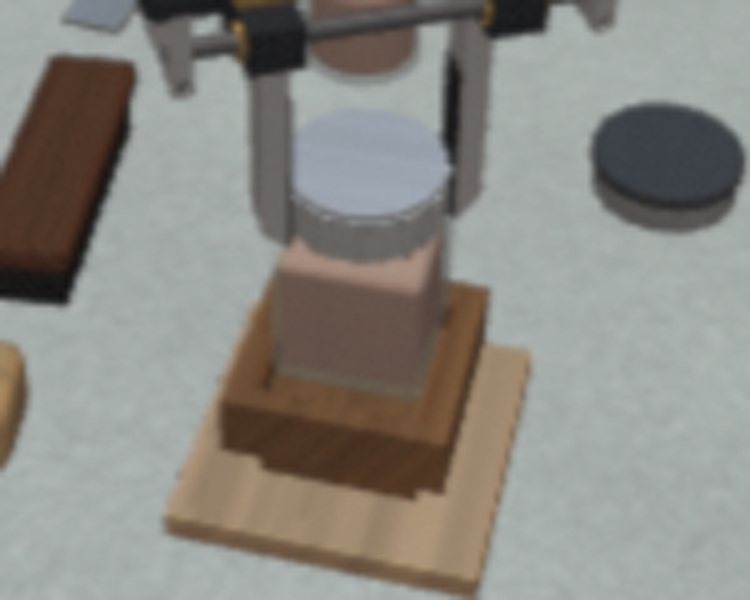

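Jar just above the socket at crop (355,310). It sits about 2.5 mm off towards the far wall (head frame −y), with its bottom tilted slightly the same way. I'll correct both and descend.

Call:
arm_command --commands '[{"tx": 0.04, "ty": 0.04, "tz": 0, "ax": 0, "ay": 0.26, "az": 0, "hand": 1}, {"tx": 0, "ty": 0, "tz": 0, "ax": 0, "ay": 0, "az": 0, "hand": 1}, {"tx": 0, "ty": 0, "tz": 0, "ax": 0, "ay": 0, "az": 0, "hand": 1}]'

```text
clock: 12.95
position: [0.5342, 0.1763, 0.1331]
tool_rot: [-1.816, -2.541, -0.02]
contact_force: [0.4, -0.1, -5.1]
finger_gap: 0.0637
grasp_force: 40.0
```

```bash
cat > chk.py <<'E'
from h import *
st()
im,d,W=cloud("side")
R=Ro.from_euler('z',11.1,degrees=True).as_matrix()[:2,:2]
for z0,z1 in((.07,.09),(.1,.12)):
    m=(W[...,0]>.47)&(W[...,0]<.61)&(W[...,1]>.1)&(W[...,1]<.25)&(W[...,2]>z0)&(W[...,2]<z1)
    h=(W[m][:,:2]-np.array([.5367,.1739]))@R.T
    f=h[(h[:,1]>.026)&(abs(h[:,0])<.026)]; c=np.polyfit(f[:,0],f[:,1],1); print("y",len(f),c.round(4))
    k=h[(h[:,0]<-.022)&(abs(h[:,1])<.026)]
    if len(k)>8: print("x",len(k),np.polyfit(k[:,1],k[:,0],1).round(4))
E
python3 chk.py
```

```text
{'clock': 12.95, 'joints': [-0.6465, 0.4057, 0.3587, 1.8497, -0.2036, 0.9201, 0.1392], 'position': [0.5342, 0.1763, 0.1331], 'tool_rot': [-1.8163, -2.5406, -0.0205], 'contact_force': [0.3692, -0.1273, -5.1083], 'torque': [-0.0419, 0.0403, 0.0331], 'grasp_force': 39.9957, 'finger_gap': 0.0637}
y 182 [0.0027 0.0304]
x 37 [ 0.0055 -0.0314]
y 208 [-0.0047  0.0307]
x 36 [ 0.0039 -0.031 ]
```

Call:
arm_command --commands '[{"tx": 0.015, "ty": 0.01, "tz": 0.15, "ax": 0, "ay": 0, "az": 0, "hand": 1}, {"tx": 0, "ty": 0, "tz": 0.15, "ax": 0, "ay": 0, "az": 0, "hand": 1}, {"tx": 0, "ty": 0, "tz": 0, "ax": 0, "ay": 0, "az": 0, "hand": 1}]'

```text
clock: 13.3
position: [0.5337, 0.1773, 0.1249]
tool_rot: [-1.815, -2.541, -0.019]
contact_force: [-0.0, -0.1, -3.8]
finger_gap: 0.0634
grasp_force: 40.0
```

Call:
arm_command --commands '[{"tx": 0, "ty": 0, "tz": 0.1, "ax": 0, "ay": 0, "az": 0, "hand": 1}, {"tx": 0, "ty": 0, "tz": 0.1, "ax": 0, "ay": 0, "az": 0, "hand": 1}, {"tx": 0, "ty": 0, "tz": 0.1, "ax": 0, "ay": 0, "az": 0, "hand": 1}, {"tx": 0, "ty": 0, "tz": 0.02, "ax": 0, "ay": 0, "az": 0, "hand": 1}, {"tx": 0, "ty": 0, "tz": 0, "ax": 0, "ay": 0, "az": 0, "hand": 1}]'

```text
clock: 13.8
position: [0.5341, 0.1775, 0.1176]
tool_rot: [-1.816, -2.541, -0.02]
contact_force: [0.5, -0.0, -2.5]
finger_gap: 0.0641
grasp_force: 40.0
```

```bash
python3 chk.py
```

```text
{'clock': 13.8, 'joints': [-0.6424, 0.4265, 0.3524, 1.8605, -0.2142, 0.8896, 0.1468], 'position': [0.5341, 0.1775, 0.1176], 'tool_rot': [-1.8156, -2.5411, -0.0205], 'contact_force': [0.4878, -0.0471, -2.5042], 'torque': [-0.1023, 0.121, 0.0049], 'grasp_force': 39.996, 'finger_gap': 0.0641}
y 192 [-0.0094  0.0316]
x 37 [ 0.0026 -0.0315]
y 185 [0.002  0.0305]
x 58 [ 0.1313 -0.0303]
```

Call:
arm_command --commands '[{"tx": 0, "ty": 0, "tz": 0, "ax": 0, "ay": 0, "az": 0, "hand": -0.6}, {"tx": 0, "ty": 0, "tz": 0, "ax": 0, "ay": 0, "az": 0, "hand": -0.6}, {"tx": 0, "ty": 0, "tz": 0, "ax": 0, "ay": -0.26, "az": 0, "hand": -0.6}, {"tx": 0, "ty": 0, "tz": 0, "ax": 0, "ay": 0, "az": 0, "hand": -0.6}]'

```text
clock: 14.25
position: [0.534, 0.1782, 0.1177]
tool_rot: [1.824, 2.556, -0.001]
contact_force: [0.5, 0.2, -0.0]
finger_gap: 0.0752
grasp_force: 0.0
```

```bash
python3 chk.py; python3 - <<'E'
from h import *
s=env.state();p=np.array(s["position"]);R=Ro.from_rotvec(s["tool_rot"]);print(yaw(R),R.as_matrix()[:,2].round(3))
from scipy.optimize import least_squares
im,d,W=cloud("side")
cv2.imwrite("pics/s5.png",cv2.resize(im[210:330,250:400],(750,600),interpolation=cv2.INTER_CUBIC)[...,::-1])
m=(abs(W[...,0]-.536)<.05)&(abs(W[...,1]-.174)<.05)&(W[...,2]>.1)&(W[...,2]<.16)
q=W[m]; 
t=q[(q[:,2]>.139)&(q[:,2]<.147)]
print("top z",np.median(t[:,2]),len(t),cv2.minEnclosingCircle((t[:,:2]*1000).astype(np.float32)))
k=q[(q[:,2]>.124)&(q[:,2]<.136)]
f=least_squares(lambda c:np.hypot(k[:,0]-c[0],k[:,1]-c[1])-.0325,[.536,.174],loss="soft_l1",f_scale=.001);print("skirt",len(k),f.x.round(4))
c=f.x; print("rel TCP in tool",R.inv().apply([*(c-p[:2]),0]).round(4))
E
```

```text
{'clock': 14.25, 'joints': [-0.6653, 0.4272, 0.3619, 1.8608, -0.1889, 0.8868, 0.1179], 'position': [0.534, 0.1782, 0.1177], 'tool_rot': [1.8241, 2.5564, -0.0006], 'contact_force': [0.5278, 0.1929, -0.0134], 'torque': [0.0112, 0.0039, 0.0409], 'grasp_force': 0.0, 'finger_gap': 0.0752}
y 193 [-0.011   0.0315]
x 33 [ 0.0027 -0.032 ]
y 176 [0.0063 0.0303]
x 62 [ 0.1675 -0.0313]
18.977634165723753 [ 0. -0. -1.]
top z 0.1434865594502804 663 ((536.0186767578125, 179.1096954345703), 50.49211883544922)
skirt 232 [0.5357 0.1747]
rel TCP in tool [-0.0037  0.0005  0.    ]
```

View pics/s5.png

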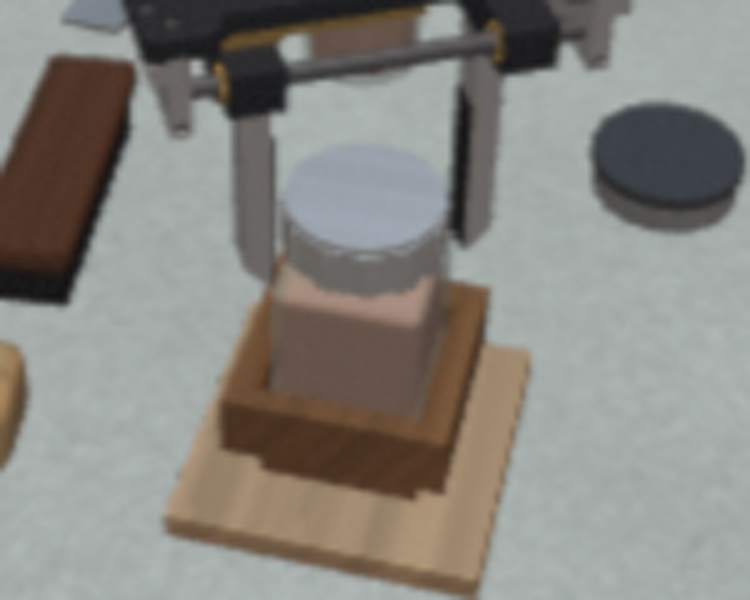

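The jar is seated (crop 360,330) with the cap top at z=0.1435, against 0.144 expected. I'll shift the tool 3.5 mm to centre it on the cap and regrip.

Call:
arm_command --commands '[{"tx": -0.14, "ty": 0, "tz": 0, "ax": 0, "ay": 0, "az": 0, "hand": -0.6}, {"tx": 0, "ty": 0, "tz": 0, "ax": 0, "ay": 0, "az": 0, "hand": -0.6}, {"tx": 0, "ty": 0, "tz": 0, "ax": 0, "ay": 0, "az": 0, "hand": 1}, {"tx": 0, "ty": 0, "tz": 0, "ax": 0, "ay": 0, "az": 0, "hand": 1}, {"tx": 0, "ty": 0, "tz": 0, "ax": 0, "ay": 0, "az": 0, "hand": 1}, {"tx": 0, "ty": 0, "tz": 0, "ax": 0, "ay": 0, "az": 0, "hand": 1}]' --grip_force 55

```text
clock: 14.95
position: [0.535, 0.1741, 0.1176]
tool_rot: [-1.826, -2.556, 0.001]
contact_force: [-2.5, -1.1, 0.7]
finger_gap: 0.0632
grasp_force: 55.0
```

```bash
python3 chk.py
```

```text
{'clock': 14.95, 'joints': [-0.6579, 0.4274, 0.3628, 1.8611, -0.1908, 0.8872, 0.1263], 'position': [0.535, 0.1741, 0.1176], 'tool_rot': [-1.8261, -2.5562, 0.0006], 'contact_force': [-2.4523, -1.0913, 0.6588], 'torque': [-0.385, 0.4251, -0.0084], 'grasp_force': 54.9968, 'finger_gap': 0.0632}
y 197 [0.0017 0.0319]
x 33 [-0.0021 -0.0315]
y 184 [0.0018 0.0305]
x 59 [ 0.1208 -0.0301]
```

Call:
arm_command --commands '[{"tx": 0, "ty": 0, "tz": 0.02, "ax": 0, "ay": 0, "az": -0.5, "hand": 1}, {"tx": 0, "ty": 0, "tz": 0.02, "ax": 0, "ay": 0, "az": -0.8, "hand": 1}, {"tx": 0, "ty": 0, "tz": 0, "ax": 0, "ay": 0, "az": -0.8, "hand": 1}, {"tx": 0, "ty": 0, "tz": 0, "ax": 0, "ay": 0, "az": -0.8, "hand": 1}, {"tx": 0, "ty": 0, "tz": 0, "ax": 0, "ay": 0, "az": -0.8, "hand": 1}, {"tx": 0, "ty": 0, "tz": 0, "ax": 0, "ay": 0, "az": -0.8, "hand": 1}, {"tx": 0, "ty": 0, "tz": 0, "ax": 0, "ay": 0, "az": -0.8, "hand": 1}]'

```text
clock: 15.7
position: [0.536, 0.1744, 0.1173]
tool_rot: [1.188, 2.907, 0.002]
contact_force: [0.0, -0.8, 6.0]
finger_gap: 0.0636
grasp_force: 55.0
```

```bash
python3 chk.py; python3 -c "
from h import *
print(yaw(Ro.from_rotvec(env.state()['tool_rot'])))"
```

```text
{'clock': 15.7, 'joints': [-0.5767, 0.418, 0.2599, 1.8579, -0.1357, 0.8808, 0.5432], 'position': [0.536, 0.1744, 0.1173], 'tool_rot': [1.1877, 2.9069, 0.0021], 'contact_force': [0.0051, -0.7686, 6.0488], 'torque': [-0.0536, -0.1484, -0.3264], 'grasp_force': 55.0122, 'finger_gap': 0.0636}
y 190 [0.0486 0.0311]
x 25 [-0.0441 -0.0302]
y 169 [0.049  0.0303]
x 47 [ 0.0743 -0.0289]
45.836855921573374
```

Call:
arm_command --commands '[{"tx": 0, "ty": 0, "tz": 0, "ax": 0, "ay": 0, "az": -0.95, "hand": 1}, {"tx": 0, "ty": 0, "tz": 0, "ax": 0, "ay": 0, "az": -0.95, "hand": 1}, {"tx": 0, "ty": 0, "tz": 0, "ax": 0, "ay": 0, "az": -0.95, "hand": 1}, {"tx": 0, "ty": 0, "tz": 0, "ax": 0, "ay": 0, "az": -0.95, "hand": 1}, {"tx": 0, "ty": 0, "tz": 0, "ax": 0, "ay": 0, "az": -0.95, "hand": 1}, {"tx": 0, "ty": 0, "tz": 0, "ax": 0, "ay": 0, "az": -0.95, "hand": 1}, {"tx": 0, "ty": 0, "tz": 0, "ax": 0, "ay": 0, "az": -0.9, "hand": 1}, {"tx": 0, "ty": 0, "tz": 0, "ax": 0, "ay": 0, "az": 0, "hand": 1}]'

```text
clock: 16.55
position: [0.5367, 0.1748, 0.1181]
tool_rot: [0.312, 3.123, 0.003]
contact_force: [-0.6, 0.9, 13.7]
finger_gap: 0.0638
grasp_force: 55.0
```

```bash
python3 chk.py; python3 -c "
from h import *
print(yaw(Ro.from_rotvec(env.state()['tool_rot'])))"
```

```text
{'clock': 16.55, 'joints': [-0.4775, 0.41, 0.1351, 1.8535, -0.0701, 0.879, 1.0627], 'position': [0.5367, 0.1748, 0.1181], 'tool_rot': [0.312, 3.123, 0.0028], 'contact_force': [-0.6171, 0.9225, 13.7391], 'torque': [0.2288, -0.0504, 0.1469], 'grasp_force': 54.9972, 'finger_gap': 0.0638}
y 196 [0.0652 0.031 ]
x 25 [-0.0432 -0.0302]
y 159 [0.0451 0.0304]
x 52 [ 0.0471 -0.0285]
78.46234304848048
```

Call:
arm_command --commands '[{"tx": 0, "ty": 0, "tz": -0.1, "ax": 0, "ay": 0, "az": 0, "hand": 1}, {"tx": 0, "ty": 0, "tz": -0.1, "ax": 0, "ay": 0, "az": 0, "hand": 1}, {"tx": 0, "ty": 0, "tz": -0.1, "ax": 0, "ay": 0, "az": 0, "hand": 1}, {"tx": 0, "ty": 0, "tz": -0.1, "ax": 0, "ay": 0, "az": 0, "hand": 1}]'

```text
clock: 17.0
position: [0.5351, 0.1742, 0.1266]
tool_rot: [-0.317, -3.125, 0.0]
contact_force: [-0.3, 0.5, -1.7]
finger_gap: 0.0637
grasp_force: 55.0
```

```bash
python3 chk.py
```

```text
{'clock': 17.0, 'joints': [-0.4799, 0.3982, 0.1376, 1.8483, -0.0678, 0.9, 1.0579], 'position': [0.5351, 0.1742, 0.1266], 'tool_rot': [-0.3169, -3.1253, 0.0004], 'contact_force': [-0.2524, 0.5212, -1.6896], 'torque': [0.0139, -0.0002, -0.021], 'grasp_force': 54.9953, 'finger_gap': 0.0637}
y 189 [0.0423 0.031 ]
x 29 [-0.0381 -0.0302]
y 169 [0.0294 0.03  ]
x 66 [ 0.0465 -0.0277]
```

Call:
arm_command --commands '[{"tx": 0, "ty": 0, "tz": -0.25, "ax": 0, "ay": 0, "az": 0, "hand": 1}, {"tx": 0, "ty": 0, "tz": -0.3, "ax": 0, "ay": 0, "az": 0, "hand": 1}, {"tx": 0, "ty": 0, "tz": -0.3, "ax": 0, "ay": 0, "az": 0, "hand": 1}, {"tx": 0, "ty": 0, "tz": -0.2, "ax": 0, "ay": 0, "az": 0, "hand": 1}, {"tx": 0, "ty": 0, "tz": -0.09, "ax": 0, "ay": 0, "az": 0, "hand": 1}, {"tx": 0, "ty": 0, "tz": 0, "ax": 0, "ay": 0, "az": 0, "hand": 1}, {"tx": 0, "ty": 0, "tz": 0, "ax": 0, "ay": 0, "az": 0, "hand": 1}, {"tx": 0, "ty": 0, "tz": 0, "ax": 0, "ay": 0, "az": 0, "hand": 1}]'

```text
clock: 17.85
position: [0.5351, 0.1741, 0.1549]
tool_rot: [-0.317, -3.125, 0.001]
contact_force: [0.5, -0.5, -0.9]
finger_gap: 0.0637
grasp_force: 55.0
```

```bash
python3 chk.py; python3 - <<'E'
from h import *
im,d,W=cloud("side")
cv2.imwrite("pics/s6.png",cv2.resize(im[190:330,240:410],(728,600),interpolation=cv2.INTER_CUBIC)[...,::-1])
E
```

```text
{'clock': 17.85, 'joints': [-0.4838, 0.3631, 0.1416, 1.8253, -0.0611, 0.9579, 1.0525], 'position': [0.5351, 0.1741, 0.1549], 'tool_rot': [-0.3171, -3.1252, 0.0005], 'contact_force': [0.5171, -0.5156, -0.9074], 'torque': [0.007, 0.021, -0.0121], 'grasp_force': 54.9952, 'finger_gap': 0.0637}
y 191 [0.0511 0.031 ]
x 23 [-0.0476 -0.0303]
y 185 [0.044  0.0301]
x 94 [-0.0249 -0.0267]
```

View pics/s6.png

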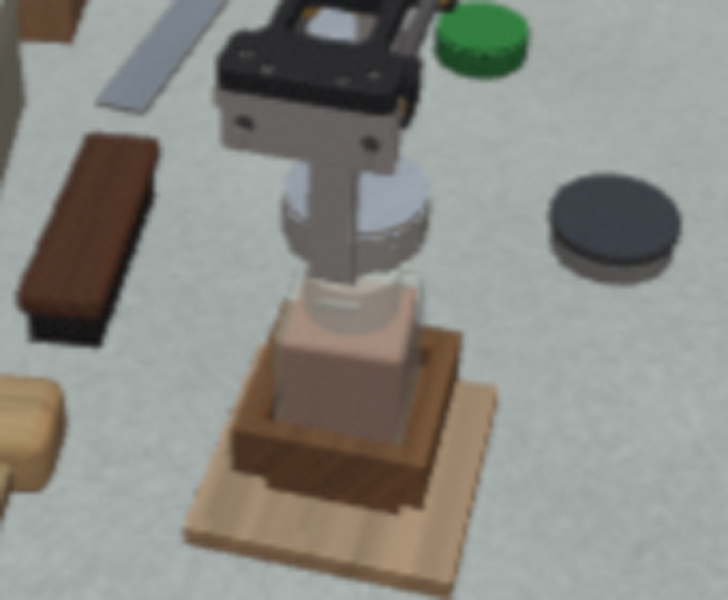

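The jar is seated in the socket (crop 350,370) with its neck open. The cap is held level above the mouth (355,215), with clear air between them.

```bash
python3 -c "
from cell import env
print(env.sign_off())"
```

```text
the job is handed in; nothing more can be done
None
```

The job is handed in at about 18 s: the jar is fully down in the socket, and its cap is unscrewed and held level with its lower edge about 2 cm above the rim; the sign-off gave no verdict.

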